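# Build up a vacuum filter stack with quarter-turn bayonet locks

## Task

Mount the prefilter stage on the open filter base of the vacuum manifold, then the funnel on top of the stage, so that both bayonets are locked fully home. For each: feel for the notches until the lugs drop in, press down against the sprung seal, and turn clockwise a quarter turn to the stop, pushing the lever round until the lugs spring up into place. Leave the other things on the bench where they stand.

Things in the scene. Friction and masses are not known exactly. Their poses are not given: they have to be found in the camera images.
- base: Filter base: steel bayonet cup, outer radius 30, on a stem fixed on one of the 3 ports of the low steel manifold bar (other ports: lower dark hexagon plugs). Origin on its axis, 55 mm above the bench, z up. The cup's lip has two opposite notches 16 wide for the lugs. The cup is screwed on hand-tight: the notch line lies anywhere within 0.45 rad of the base's x axis, to be found by touch or sight.
- base_lip (a point): Centre of the cup's mouth at the lip's top, 41.5 mm above the base's origin. The lip is 5 thick, its hole has radius 21.5; the cavity below it has radius 27 and is 8.5 high. A segment set on at a wrong angle stands with its lugs on the lip; twisted to the notches (within about 0.06 rad) it drops 5.5 mm onto the seal. Over the lugs' place at the end of the turn the lip has a recess 2 mm deep.
- base_cup (a point): Centre of the cup's hard floor, 28 mm above the base's origin. Its sprung seal disc stands 8 mm above the floor, gives from 5 N on, then 1.8 N per mm. Pressed to below 3.5 mm over the floor (13 N; shoulder meets lip at 1 mm, 18 N) a segment turns CLOCKWISE from above 90 degrees to a hard stop (under 0.7 N m), where the seal lifts its lugs into the recess: underside 5.5 mm over the floor.
- stage: Prefilter stage, the short segment: loose steel barrel, radius 30, 47.5 mm tall, about 0.26 kg, upright on the bench. Origin: centre of its underside, z up. Foot: spigot of radius 20.5, 12.5 long, under a flat shoulder of radius 30. Two lugs at the spigot's bottom point along +x and -x (13 wide, 5 high, out to 25.5 from the axis). Grip the barrel across the lever's direction.
- stage_lever (a point): Centre of the black ball (15 mm across) ending the stage's locking lever, a level rod 8 thick along the stage's +x, 20 mm above its underside; ball centre 70 mm from the axis. The lever is part of the stage and turns it when pushed sideways.
- stage_cup (a point): Centre of the hard floor of the cup in the stage's top, 34 mm above its underside; lip top at 47.5. Same cup, lip, seal, stop, recess and turn direction as the base's, but its notches are exactly on the stage's +y and -y sides. A funnel locked in it has its origin 39.5 mm above the stage's and its lever over the stage's lever or exactly opposite.
- funnel: Funnel, the tall segment: loose open steel cup, outer radius 29 (rim 30), wall 2.5, 75 mm tall, inside floor at 26, about 0.24 kg, upright on the bench. Origin: centre of its underside, z up. Foot with spigot, shoulder and two lugs (along +x and -x) of the same sizes as the stage's. Grip the cup from outside across the lever's direction.
- funnel_lever (a point): Centre of the black ball (15 mm across) ending the funnel's locking lever, a level rod 8 thick along the funnel's +x, 20 mm above its underside; ball centre 70 mm from the axis. The lever is part of the funnel and turns it when pushed sideways.
- jar: Bystander: clear specimen jar with purple lid, 51 mm across, 62 mm tall, loose; origin at the centre of its underside. Leave it.
- pen: Bystander: blue and white marker pen, 110 mm long, 15 mm thick, lying loose; origin at its middle on the bench, x along the pen. Leave it.
- spray_bottle: Bystander: white spray bottle with green trigger, 92 mm across, 230 mm tall, loose; origin at the centre of its underside. Leave it.
- petri: Bystander: stack of three petri dishes, 90 mm across, 45 mm tall, loose; origin at the centre of the underside. Leave it.
Not all that is in view belongs to the job. What is shaped like the stage but orange or purple is not meant.

How it is judged:
By the outcome, as a careful person would: the job done as asked, in the order asked, and still so for the second after the job is handed in, with the robot touching nothing.
It also fails if it takes over 72 s, if anything falls off the work surface, if the arm or the gripper's body presses on something with over 40 N, if the wrist force passes 120 N, or if a joint passes its speed limit or range.

## Robot

A 6-joint arm with a two-finger parallel gripper is mounted at the origin on the work surface. World frame = base frame: x ahead of the robot, y to its left, z up, the work surface at z = 0. Lengths are in m, angles in degrees, forces in N, time in s.
With the tool pointing down it reaches from about 0.225 to 0.875 m from the base axis. Payload 3.4 kg.
Tool frame: the origin (TCP) lies on the mounting face of the last link; the fingertips stand 173 mm ahead of it and the grasp point (between the pads) lies 155 mm ahead of it; z points along the fingers, y is the line along which they close (so a half turn about z gives the same grasp; the last joint's range is limited). The gripper opens to 85 mm and grips with 20 to 120 N. Pads are 22 mm wide; open, the fingers measure 114 mm over their backs; the gripper's body (76 mm by 85 mm) begins 54 mm behind the grasp point. The pads swing forward as they close: fully open they stand 13 mm farther back than shut.
Start: joints at [64.916, 15.808, 86.224, -0, 77.962, -6.933], TCP at [0.179, 0.546, 0.405] pointing down, gripper open.
Joint ranges: [-165.64, 165.64], [-43.16, 119.46], [12.63, 154.43], [-67.54, 247.53], [6.08, 155.33], [-154.97, 154.97]. Speed limits (degrees/s): [147.25, 147.25, 180, 180, 180, 180].

## Interface

Orientations are given as a 3x3 rotation matrix whose columns are the frame's x, y, z axes.
In Python, from workcell import robot gives the robot as it stands. The module is installed in compiled form; this text tells all that it offers.
- The arm moves only by the tool apply_moves, never from a script. Its argument "deltas" is a list of rows, each an object of numbers: "x", "y", "z": the shift along the world's x, y, z in mm; "roll": the turn about the world's z in degrees; "hand": the closure, from -1 (fully open) to 1 (shut). A call has 1 to 12 rows; each row is the pose to reach, as a shift and turn from the pose commanded when the call began; what a row does not reach only later rows make up. A row lasts 1/12 s, in which the tool goes at most 41.7 mm and 7.16 degrees, less where a joint would pass 70% of its speed; a pose out of reach is approached as far as the arm can. A call with a gripper value outside its range is refused whole. The fingers move at their own pace and stop on an object; the grip force is fixed at half the most. Time passes only in rows, so rows that repeat a pose let the fingers close. It gives the time, the measured TCP pose, the force, the opening and the grip force at its end, in the units of the state.
- robot.sense(): the state, without advancing time (a new reading comes with each control period).
- robot.capture(name): name is "scene" or "top" or "wrist"; returns the picture (400x640x3 uint8, red, green, blue); there is no depth.
- robot.get_calibration(name): a dict with "camera_matrix" (3x3 intrinsics, pixels), "R" (3x3) and "t" (3): a world point X has camera coordinates R X + t; the wrist camera has in their place "tool_from_camera" (4x4, takes a point from camera to tool coordinates, whose origin is the TCP and whose axes are the flange's). Camera axes: x right, y down, z forward; pixel columns grow to the right and rows downward; lengths in m; the calibration is good to about 2 mm. The wrist camera is an equidistant fisheye: a pixel r from the principal point sees the ray r / f radians off the axis. A picture is of the moment at which its call begins: read the wrist's pose just before it. get_calibration takes no time and is no camera call.
- robot.job_done(): hands the job in; it is judged then, once.
Trained networks look in the newest picture that a camera, given by its name, has taken for a name from the list of things; names that differ only in an ending like _2 or _b are one class to them, and where a whole thing is asked for, a point or a joint stands for the part that bears it (a point fixed in the world has none). Each returns a list of dicts, best first, with "conf" (0 to 1); they miss things now and then, are a little off and sometimes report something else, mostly with a low value. They report only what shows in the picture. A call takes as long as a camera call. They do not tell look-alikes from the thing itself.
- robot.recognise(query, camera): "xy" ([column, row] in pixels, amid what is visible of it).
- robot.cut_out(query, camera): "region" (400x640 bool, what is visible of it) and "xy" ([column, row] in pixels, amid what is visible of it).
- robot.place_of(query, camera): "xy" ([column, row] in pixels: a listed point, or the origin of a listed thing).
The state is a dict: "t": time; "qpos": joint angles; "joint_velocities": joint speeds; "tau": joint torques, N m; "position": TCP position; "ee_rot": TCP orientation; "wrist_force": force on the tool from outside, world axes, zero at the start; "wrist_torque": the same for the moment, N m; "gripper_width": finger opening in m; "finger_force": force on a finger pad.
Only numpy, scipy, OpenCV 4.12 (cv2) and the standard library are available. Lean on these libraries where they do the work, as an engineer would, in place of code of your own. Each camera call takes 0.05 s, during which the arm holds its last target. There are 200 camera calls.

## Working session

There is one attempt and no reset: what is moved stays moved. The work goes in short steps, Python scripts to look and compute and a tool call to move; the robot and the scene stay as the last step left them, time stands still between calls to the robot, and variables do not carry over. Pictures are saved under pics/ and viewed, at most 11 in all, crops included, and the job is handed in when it is done.

Besides the shell and the picture viewer there is one more tool, called in YAML: its name, and indented under it one key for each argument. apply_moves: Moves the arm, as the interface text tells. Its arguments: {"type":"object","properties":{"deltas":{"type":"array","items":{"type":"object","properties":{"x":{"type":"number"},"y":{"type":"number"},"z":{"type":"number"},"roll":{"type":"number"},"hand":{"type":"number"}}}}},"required":["deltas"]}

```bash
mkdir -p pics; cat > h.py <<'E'
import numpy as np, cv2
from workcell import robot
def cal(n):
    c=robot.get_calibration(n); return np.array(c["camera_matrix"]),np.array(c["R"]),np.array(c["t"])
def ray(n,xy):
    K,R,t=cal(n); d=R.T@np.linalg.solve(K,[xy[0],xy[1],1]); return -R.T@t,d
def atz(n,xy,z):
    o,d=ray(n,xy); return o+d*(z-o[2])/d[2]
def proj(n,X):
    K,R,t=cal(n); p=K@(R@np.asarray(X)+t); return p[:2]/p[2]
def tri(rs):
    A=0;b=0
    for o,d in rs:
        d=d/np.linalg.norm(d);P=np.eye(3)-np.outer(d,d);A=A+P;b=b+P@o
    return np.linalg.solve(A,b)
def save(n,im): cv2.imwrite("pics/"+n,np.ascontiguousarray(im[:,:,::-1]))
E
python3 - <<'E'
from h import *
a=robot.capture("scene");b=robot.capture("top")
save("s0.png",a);save("t0.png",b)
np.set_printoptions(precision=3,suppress=True)
Z=dict(base=.055,base_lip=.0965,stage=0,stage_lever=.02,stage_cup=.034,funnel=0,funnel_lever=.02,jar=0,pen=0,spray_bottle=0,petri=0)
for q,z in Z.items():
    for c in("top","scene"):
        for r in robot.place_of(q,c)[:4]: print(q,c,np.round(r["xy"]),round(r["conf"],2),atz(c,r["xy"],z))
E
```

```text
base scene [352. 227.] 0.52 [0.608 0.004 0.055]
base_lip top [272. 234.] 0.38 [0.365 0.105 0.097]
base_lip top [315. 207.] 0.16 [ 0.433 -0.01   0.097]
base_lip scene [357. 218.] 0.36 [0.619 0.011 0.097]
stage top [376. 257.] 0.92 [ 0.294 -0.177  0.   ]
stage top [178. 269.] 0.86 [0.271 0.377 0.   ]
stage top [262. 210.] 0.64 [0.43  0.141 0.   ]
stage top [230. 263.] 0.6 [0.286 0.231 0.   ]
stage scene [332. 166.] 0.83 [0.273 0.24  0.   ]
stage scene [347. 194.] 0.79 [0.431 0.158 0.   ]
stage scene [356. 155.] 0.76 [0.28  0.366 0.   ]
stage scene [250. 219.] 0.54 [ 0.308 -0.18   0.   ]
stage_lever top [386. 234.] 0.83 [ 0.357 -0.206  0.02 ]
stage_lever top [153. 278.] 0.66 [0.25  0.438 0.02 ]
stage_lever top [272. 236.] 0.63 [0.359 0.112 0.02 ]
stage_lever top [254. 256.] 0.56 [0.303 0.161 0.02 ]
stage_lever scene [320. 184.] 0.88 [0.343 0.108 0.02 ]
stage_lever scene [321. 173.] 0.73 [0.296 0.157 0.02 ]
stage_lever scene [313. 215.] 0.59 [ 0.452 -0.022  0.02 ]
stage_lever scene [249. 229.] 0.52 [ 0.365 -0.219  0.02 ]
stage_cup top [230. 264.] 0.82 [0.285 0.226 0.034]
stage_cup top [1
[... 377 characters left out ...]
 [ 0.452 -0.212  0.   ]
funnel scene [269. 248.] 0.87 [ 0.461 -0.217  0.   ]
funnel_lever top [408. 216.] 0.69 [ 0.406 -0.268  0.02 ]
funnel_lever scene [244. 242.] 0.66 [ 0.401 -0.267  0.02 ]
jar top [258. 209.] 0.7 [0.435 0.151 0.   ]
jar top [316. 210.] 0.49 [ 0.43  -0.011  0.   ]
pen top [411. 164.] 0.57 [ 0.553 -0.284  0.   ]
pen scene [267. 273.] 0.56 [ 0.537 -0.283  0.   ]
spray_bottle top [472. 136.] 0.89 [ 0.631 -0.462  0.   ]
spray_bottle scene [236. 327.] 0.58 [ 0.634 -0.46   0.   ]
spray_bottle scene [321. 183.] 0.45 [0.322 0.134 0.   ]
petri top [172. 208.] 0.84 [0.443 0.393 0.   ]
petri top [474. 138.] 0.27 [ 0.625 -0.467  0.   ]
petri scene [396. 170.] 0.76 [0.454 0.4   0.   ]
```

View pics/s0.png

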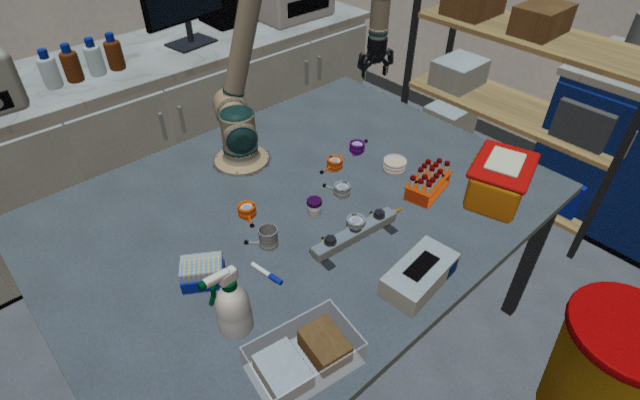

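View pics/t0.png

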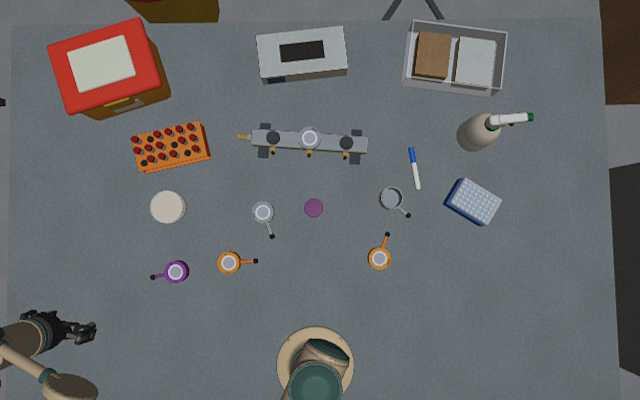

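The grey stage is at top-camera pixel (262,211) with its ball at (272,236). The funnel is at (391,198) with its ball at (408,216), and the base cup is at (309,138). The orange and purple pieces are decoys. Next I move over the base and look with the wrist camera.

apply_moves:
  deltas:
    - {"x": 40,"y": -20}
    - {"x": 70,"y": -45}
    - {"x": 100,"y": -75}
    - {"x": 130,"y": -110}
    - {"x": 155,"y": -145}
    - {"x": 180,"y": -180}
    - {"x": 205,"y": -215}
    - {"x": 230,"y": -250}
    - {"x": 255,"y": -285}
    - {"x": 275,"y": -320}
    - {"x": 295,"y": -355}
    - {"x": 315,"y": -390}

```text
validation failed for argument at $.de...
```

```bash
cat >> h.py <<'E'
def wray(xy,s=None):
    s=s or robot.sense(); c=robot.get_calibration("wrist");K=np.array(c["camera_matrix"]);T=np.array(c["tool_from_camera"])
    u=(np.array(xy)-K[:2,2])/np.array([K[0,0],K[1,1]]);r=np.linalg.norm(u)
    d=np.array([*(u/r*np.sin(r)),np.cos(r)]);R=np.array(s["ee_rot"])
    return np.array(s["position"])+R@T[:3,3],R@T[:3,:3]@d
def watz(xy,z,s=None):
    o,d=wray(xy,s);return o+d*(z-o[2])/d[2]
def st():
    s=robot.sense();R=np.array(s["ee_rot"]);np.set_printoptions(precision=4,suppress=True)
    print("t",round(s["t"],2),"pos",np.array(s["position"])*1e3,"yaw_y",np.degrees(np.arctan2(R[1,1],R[0,1])),"q",np.array(s["qpos"]),"F",np.array(s["wrist_force"]),"w",s["gripper_width"],"ff",s["finger_force"])
    return s
E
python3 - <<'E'
from h import *
s=st();save("w1.png",robot.capture("wrist"))
c=robot.get_calibration("wrist");print(c)
for q,z in dict(base=.055,base_lip=.0965,stage=0,stage_lever=.02,stage_cup=.034,funnel=0,funnel_lever=.02).items():
    for r in robot.place_of(q,"wrist")[:4]: print(q,np.round(r["xy"]),round(r["conf"],2),watz(r["xy"],z,s))
# top camera with arm still maybe occluding
E
```

```text
t 1.2 pos [179.1328 546.4168 404.7026] yaw_y 71.85058195494297 q [64.9175 15.8105 86.2244 -0.0006 77.9619 -6.9329] F [ 0.4475 -0.0208 -0.1753] w 0.08550455469478516 ff 0.0
{'camera_matrix': array([[309.7069,   0.    , 325.3983],
       [  0.    , 309.7069, 199.2593],
       [  0.    ,   0.    ,   1.    ]]), 'tool_from_camera': array([[-0.0004, -0.9664, -0.2572,  0.0647],
       [ 1.    ,  0.    , -0.0017, -0.001 ],
       [ 0.0016, -0.2572,  0.9664,  0.0316],
       [ 0.    ,  0.    ,  0.    ,  1.    ]])}
stage [161. 363.] 0.78 [0.4166 0.1428 0.    ]
stage [228. 270.] 0.73 [0.267 0.372 0.   ]
stage [ 42. 323.] 0.57 [ 0.2899 -0.1838  0.    ]
stage [158. 296.] 0.55 [ 0.2797  0.2322 -0.    ]
stage_lever [ 47. 354.] 0.95 [ 0.3642 -0.2252  0.02  ]
stage_lever [265. 255.] 0.82 [0.2525 0.4401 0.02  ]
stage_cup [220. 281.] 0.75 [0.2654 0.3718 0.034 ]
stage_cup [ 35. 335.] 0.69 [ 0.2999 -0.1938  0.034 ]
stage_cup [154. 379.] 0.61 [0.4285 0.1322 0.034 ]
```

View pics/w1.png

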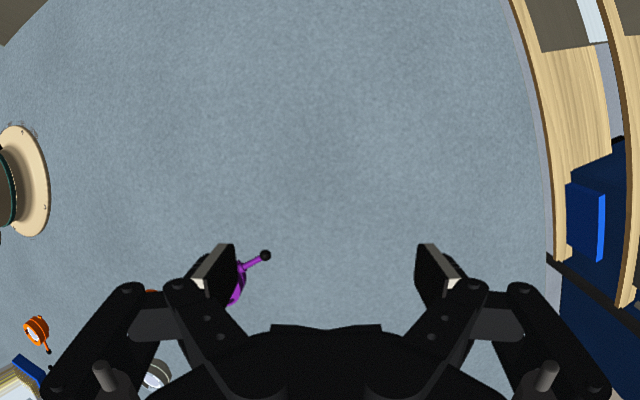

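apply_moves:
  deltas:
    - {"x": 20,"y": -34,"z": 0,"roll": 4,"hand": -1}
    - {"x": 40,"y": -68,"z": 0,"roll": 8,"hand": -1}
    - {"x": 60,"y": -102,"z": 0,"roll": 12,"hand": -1}
    - {"x": 82,"y": -136,"z": -5,"roll": 16,"hand": -1}
    - {"x": 104,"y": -170,"z": -15,"roll": 20,"hand": -1}
    - {"x": 125,"y": -204,"z": -25,"roll": 24,"hand": -1}
    - {"x": 146,"y": -238,"z": -35,"roll": 28,"hand": -1}
    - {"x": 167,"y": -272,"z": -45,"roll": 32,"hand": -1}
    - {"x": 188,"y": -306,"z": -55,"roll": 36,"hand": -1}
    - {"x": 209,"y": -340,"z": -65,"roll": 40,"hand": -1}
    - {"x": 230,"y": -374,"z": -75,"roll": 40,"hand": -1}
    - {"x": 249,"y": -406,"z": -75,"roll": 40,"hand": -1}

```text
t: 2.6
position: [0.4283, 0.1382, 0.3283]
ee_rot: [[-0.928, -0.372, -0.003], [-0.372, 0.928, -0.0], [0.003, 0.001, -1.0]]
wrist_force: [-0.5, 1.3, 0.3]
gripper_width: 0.0854
finger_force: 0.0
```

```bash
python3 - <<'E'
from h import *
s=st();save("w2.png",robot.capture("wrist"))
for q,z in dict(base_lip=.0965,stage=0,stage_lever=.02,stage_cup=.034).items():
    for r in robot.place_of(q,"wrist")[:4]: print(q,np.round(r["xy"]),round(r["conf"],2),watz(r["xy"],z,s))
E
```

```text
t 2.6 pos [428.2628 138.2309 328.2873] yaw_y 111.82899344989112 q [   9.019     8.5792  107.6135   -0.0046   63.9567 -102.808 ] F [-0.5279  1.3297  0.3164] w 0.08535109937503223 ff 0.0
base_lip [ 61. 105.] 0.38 [ 0.4234 -0.1064  0.0965]
base_lip [327. 109.] 0.35 [0.361  0.1114 0.0965]
stage [560. 140.] 0.96 [0.269  0.3729 0.    ]
stage [324. 181.] 0.73 [0.4233 0.1333 0.    ]
stage [460.  90.] 0.68 [0.2845 0.2251 0.    ]
stage [196. 141.] 0.29 [ 0.4318 -0.0028  0.    ]
stage_lever [73. 33.] 0.97 [ 0.3588 -0.2043  0.02  ]
stage_lever [603. 156.] 0.8 [0.2562 0.4383 0.02  ]
stage_lever [399.  59.] 0.71 [0.2902 0.1525 0.02  ]
stage_cup [322. 193.] 0.77 [0.4273 0.1338 0.034 ]
stage_cup [476.  92.] 0.7 [0.2877 0.2277 0.034 ]
```

View pics/w2.png

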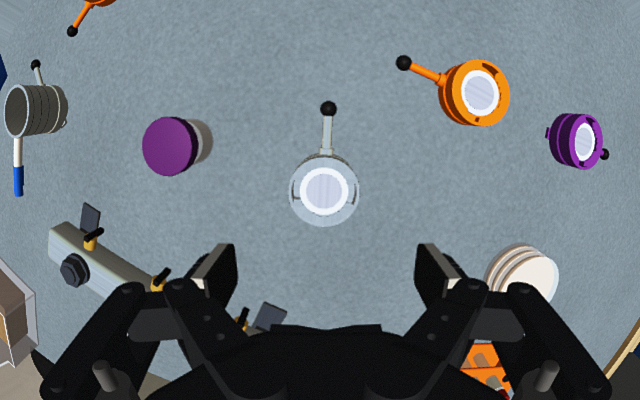

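The stage is in view with its cup centre at (324,190) and its ball at (328,108). The lever is nearly square to the fingers. Next I refine these and look at the base.

```bash
python3 - <<'E'
from h import *
s=st()
im=cv2.imread("pics/w2.png")
for p in ((324,190),):print("lip",watz(p,.0475,s))
b=watz((328,108),.02,s);print("ball",b)
r=robot.cut_out("stage","wrist")
for x in r[:3]:
    m=x["region"];ys,xs=np.nonzero(m);print(x["xy"],x["conf"],m.sum(),xs.min(),xs.max(),ys.min(),ys.max())
# white disc(seal) centroid, z=.042
m=(cv2.inRange(im,(235,225,225),(255,255,255)));m[:140]=0;m[240:]=0;m[:,:280]=0;m[:,370:]=0
ys,xs=np.nonzero(m);print(len(xs));e=cv2.fitEllipse(np.c_[xs,ys].astype(np.float32)[cv2.convexHull(np.c_[xs,ys].astype(np.int32),returnPoints=False)[:,0]]);print(e,watz(e[0],.0475,s),watz(e[0],.042,s))
m=cv2.inRange(im,(0,0,0),(60,60,60));m[125:]=0;m[:90]=0;m[:,:300]=0;m[:,350:]=0
ys,xs=np.nonzero(m);c=(xs.mean(),ys.mean());b=watz(c,.02,s);print("ball",c,b)
E
```

```text
t 2.85 pos [428.0026 140.4157 329.7439] yaw_y 111.78196518254636 q [   9.2813    8.4966  107.4806    0.0495   64.0506 -102.5223] F [-0.8229 -0.5435 -1.1669] w 0.08544122701873004 ff 0.0
lip [0.4222 0.1358 0.0475]
ball [0.3574 0.1137 0.02  ]
[574.3, 139.9] 0.96 2606 545 608 113 169
[467.7, 85.8] 0.9 4442 395 509 55 126
[87.5, 11.4] 0.87 417 67 115 0 36
750
((323.50933837890625, 190.66665649414062), (46.45766067504883, 47.68330001831055), 94.05177307128906) [0.4229 0.1356 0.0475] [0.4241 0.1361 0.042 ]
ball (np.float64(327.94179894179894), np.float64(108.36507936507937)) [0.3578 0.1137 0.02  ]
```

apply_moves:
  deltas:
    - {"x": 30,"y": -22,"z": 0,"roll": 0,"hand": -1}
    - {"x": 60,"y": -45,"z": 0,"roll": 0,"hand": -1}
    - {"x": 90,"y": -67,"z": 0,"roll": 0,"hand": -1}
    - {"x": 120,"y": -90,"z": 0,"roll": 0,"hand": -1}
    - {"x": 150,"y": -112,"z": 0,"roll": 0,"hand": -1}
    - {"x": 176,"y": -132,"z": 0,"roll": 0,"hand": -1}
    - {"x": 176,"y": -132,"z": 0,"roll": 0,"hand": -1}

```text
t: 3.48
position: [0.6087, 0.0069, 0.3297]
ee_rot: [[-0.928, -0.372, 0.006], [-0.372, 0.928, -0.002], [-0.005, -0.004, -1.0]]
wrist_force: [1.7, 1.4, 0.5]
gripper_width: 0.0855
finger_force: 0.0
```

```bash
python3 - <<'E'
from h import *
s=st();im=robot.capture("wrist")
for q,z in dict(base=.055,base_lip=.0965,base_cup=.083).items():
    for r in robot.place_of(q,"wrist")[:2]: print(q,np.round(r["xy"]),round(r["conf"],2),watz(r["xy"],z,s))
save("w3raw.png",im)
# rectify plane z=.0965 around base
c=np.array([.606,.006]);n=600;sc=.0002
X,Y=np.meshgrid(np.arange(n),np.arange(n))
cc=robot.get_calibration("wrist");K=np.array(cc["camera_matrix"]);T=np.array(cc["tool_from_camera"])
R=np.array(s["ee_rot"]);W=np.eye(4);W[:3,:3]=R;W[:3,3]=s["position"];M=np.linalg.inv(W@T)
P=np.stack([c[0]+(n/2-Y)*sc,c[1]+(n/2-X)*sc,np.full(X.shape,.0965)],-1)@M[:3,:3].T+M[:3,3]
rho=np.hypot(P[...,0],P[...,1]);th=np.arctan2(rho,P[...,2]);
u=K[0,2]+K[0,0]*th*P[...,0]/rho;v=K[1,2]+K[1,1]*th*P[...,1]/rho
save("w3.png",cv2.remap(im,u.astype(np.float32),v.astype(np.float32),cv2.INTER_CUBIC))
E
```

```text
t 3.48 pos [608.6874   6.8855 329.7229] yaw_y 111.85026552979679 q [  -5.8667   21.3691   88.877    -0.1068   69.4037 -117.6803] F [1.6714 1.3719 0.4941] w 0.08546859923971045 ff 0.0
```

View pics/w3.png

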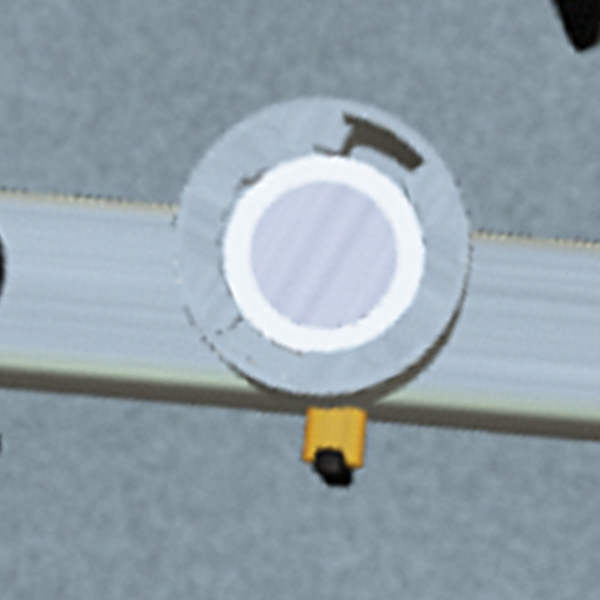

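The picture shows the base lip centred at about (324,245), with a dark notch near (380,140), about 30° clockwise from +x. Next I enhance it and measure precisely now the arm has settled.

```bash
cat >> h.py <<'E'
def rect(im,s,c,z,n=600,sc=.0002):
    X,Y=np.meshgrid(np.arange(n),np.arange(n))
    cc=robot.get_calibration("wrist");K=np.array(cc["camera_matrix"]);T=np.array(cc["tool_from_camera"])
    W=np.eye(4);W[:3,:3]=s["ee_rot"];W[:3,3]=s["position"];M=np.linalg.inv(W@T)
    P=np.stack([c[0]+(n/2-Y)*sc,c[1]+(n/2-X)*sc,np.full(X.shape,z)],-1)@M[:3,:3].T+M[:3,3]
    rho=np.hypot(P[...,0],P[...,1]);th=np.arctan2(rho,P[...,2])
    return cv2.remap(im,(K[0,2]+K[0,0]*th*P[...,0]/rho).astype(np.float32),(K[1,2]+K[1,1]*th*P[...,1]/rho).astype(np.float32),cv2.INTER_CUBIC)
E
python3 - <<'E'
from h import *
s=st();im=robot.capture("wrist");save("w4raw.png",im)
a=rect(im,s,(.614,.0015),.0965,n=400);g=cv2.cvtColor(a,cv2.COLOR_RGB2GRAY)
g2=cv2.createCLAHE(4,(4,4)).apply(g)
for q in("base","base_lip","stage_cup"):
  for r in robot.place_of(q,"wrist")[:2]: print(q,r["xy"],r["conf"],watz(r["xy"],.0965,s),watz(r["xy"],.055,s))
h=cv2.HoughCircles(cv2.medianBlur(g,5),cv2.HOUGH_GRADIENT,1,20,param1=60,param2=15,minRadius=142,maxRadius=156);print(h[0][:3] if h is not None else 0)
h=cv2.HoughCircles(cv2.medianBlur(g,5),cv2.HOUGH_GRADIENT,1,20,param1=60,param2=15,minRadius=90,maxRadius=110);print(h[0][:3] if h is not None else 0)
pol=cv2.warpPolar(g2,(160,720),(200,200),160,cv2.WARP_POLAR_LINEAR)
cv2.imwrite("pics/w4.png",np.hstack([cv2.resize(g2,(590,590)),cv2.resize(pol,(200,590))]))
E
```

```text
t 3.68 pos [603.077   10.2481 329.5484] yaw_y 111.97104128001223 q [  -5.6464   21.0431   89.4277    0.043    69.6335 -117.6325] F [0.2886 0.2385 0.3902] w 0.08508196277837464 ff 0.0
base [512.6, 76.6] 0.24 [0.4553 0.0968 0.0965] [0.4373 0.1198 0.055 ]
stage_cup [600.3, 20.4] 0.66 [0.3448 0.1723 0.0965] [0.304  0.2109 0.055 ]
stage_cup [514.2, 75.9] 0.59 [0.454  0.0979 0.0965] [0.4357 0.1212 0.055 ]
[[198.5 185.5 148.7]
 [188.5 205.5 155.4]]
[[201.5 195.5  99.4]
 [177.5 221.5 107.2]
 [212.5 177.5  95.1]]
```

View pics/w4.png

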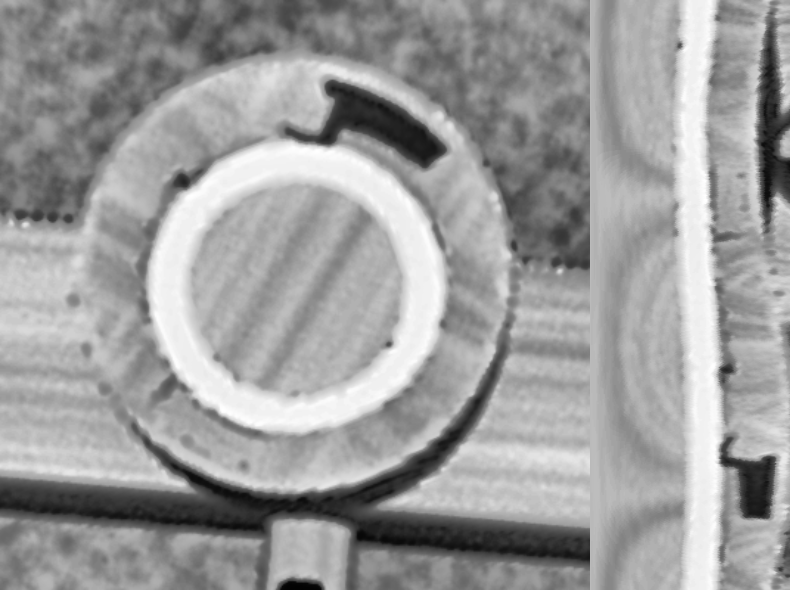

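The dark notch spans about 10–51°, so its direction is yaw ≈ −30.5°. The base axis is at (0.617,0.002). Now back to the stage.

apply_moves:
  deltas:
    - {"x": -30,"y": 21,"z": 0,"roll": -3,"hand": -1}
    - {"x": -60,"y": 42,"z": 0,"roll": -3,"hand": -1}
    - {"x": -90,"y": 63,"z": 0,"roll": -3,"hand": -1}
    - {"x": -120,"y": 84,"z": -10,"roll": -3,"hand": -1}
    - {"x": -150,"y": 105,"z": -20,"roll": -3,"hand": -1}
    - {"x": -180,"y": 126,"z": -30,"roll": -3,"hand": -1}
    - {"x": -180,"y": 126,"z": -30,"roll": -3,"hand": -1}
    - {"x": -180,"y": 126,"z": -30,"roll": -3,"hand": -1}
    - {"x": -180,"y": 126,"z": -30,"roll": -3,"hand": -1}

```text
t: 4.63
position: [0.4243, 0.1348, 0.3004]
ee_rot: [[-0.946, -0.324, 0.002], [-0.324, 0.946, 0.0], [-0.002, -0.001, -1.0]]
wrist_force: [-0.3, -0.2, -0.7]
gripper_width: 0.0851
finger_force: 0.0
```

```bash
python3 - <<'E'
from h import *
s=st();im=robot.capture("wrist");save("w5raw.png",im)
c=(.423,.134)
g=cv2.cvtColor(rect(im,s,c,.0475,n=500),cv2.COLOR_RGB2GRAY);cv2.imwrite("pics/w5g.png",g)
for lo,hi in((142,156),(88,112)):
    h=cv2.HoughCircles(cv2.medianBlur(g,5),cv2.HOUGH_GRADIENT,1,20,param1=60,param2=15,minRadius=lo,maxRadius=hi)
    if h is not None:
        for q in h[0][:3]: print(q, c[0]+(250-q[1])*.0002, c[1]+(250-q[0])*.0002)
b=cv2.cvtColor(rect(im,s,c,.02,n=900),cv2.COLOR_RGB2GRAY);cv2.imwrite("pics/w5b.png",b)
m=(b<55).astype(np.uint8);n,l,stt,ce=cv2.connectedComponentsWithStats(m)
for i in range(1,n):
    if 1500<stt[i,4]<12000: print(stt[i],c[0]+(450-ce[i][1])*.0002, c[1]+(450-ce[i][0])*.0002)
for q,z in dict(stage=0,stage_lever=.02,stage_cup=.034).items():
    for r in robot.place_of(q,"wrist")[:3]: print(q,np.round(r["xy"]),round(r["conf"],2),watz(r["xy"],z,s))
E
```

```text
t 4.63 pos [424.2805 134.755  300.4438] yaw_y 108.92521247538878 q [   8.657     9.7927  110.7099   -0.0147   59.3585 -100.2608] F [-0.3476 -0.1974 -0.6559] w 0.08514990348471471 ff 0.0
[252.5 246.5 148.7] 0.4237 0.13350001
[252.5 266.5 147.7] 0.4197 0.13350001
[272.5 252.5 152.1] 0.4225 0.1295
[252.5 252.5 100.4] 0.4225 0.13350001
[227.5 280.5 111.4] 0.4169 0.1385
[287.5 296.5 107. ] 0.4137 0.12650001
[ 739    0  100  104 6509] 0.5049029651252113 0.06642559532954372
[ 527  743   72   70 3777] 0.3573484246756685 0.111321948636484
stage [327. 192.] 0.87 [0.4239 0.1343 0.    ]
stage [467.  86.] 0.86 [0.2881 0.2231 0.    ]
stage [574. 131.] 0.65 [0.2691 0.3689 0.    ]
stage_lever [404.  51.] 0.9 [0.2882 0.1538 0.02  ]
stage_lever [326. 114.] 0.78 [0.3595 0.1112 0.02  ]
stage_lever [51. 47.] 0.75 [ 0.3599 -0.2059  0.02  ]
stage_cup [488.  85.] 0.63 [0.2878 0.2275 0.034 ]
stage_cup [595. 133.] 0.63 [0.2687 0.3677 0.034 ]
stage_cup [325. 206.] 0.62 [0.4274 0.1338 0.034 ]
```

View pics/w5g.png

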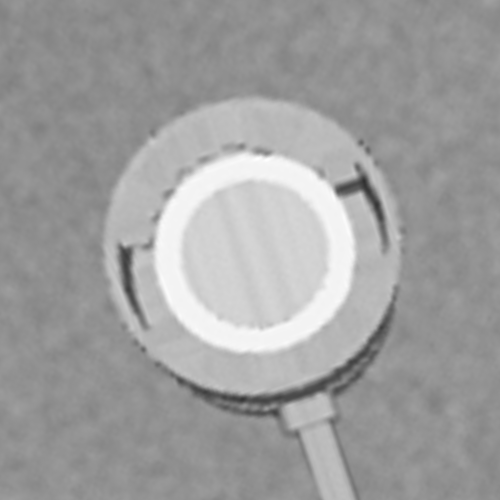

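Stage centre is (0.4237,0.1335) and its lever yaw is 198.5°. Its notch arcs at left (135,285) and right (375,210) confirm the sight method. Now descend and grip.

apply_moves:
  deltas:
    - {"x": -0.5,"y": -1,"z": -35,"roll": 0,"hand": -1}
    - {"x": -0.5,"y": -1,"z": -70,"roll": 0,"hand": -1}
    - {"x": -0.5,"y": -1,"z": -100,"roll": 0,"hand": -1}
    - {"x": -0.5,"y": -1,"z": -116,"roll": 0,"hand": -1}
    - {"x": -0.5,"y": -1,"z": -116,"roll": 0,"hand": -1}
    - {"x": -0.5,"y": -1,"z": -116,"roll": 0,"hand": 1}
    - {"x": -0.5,"y": -1,"z": -116,"roll": 0,"hand": 1}
    - {"x": -0.5,"y": -1,"z": -116,"roll": 0,"hand": 1}
    - {"x": -0.5,"y": -1,"z": -116,"roll": 0,"hand": 1}
    - {"x": -0.5,"y": -1,"z": -116,"roll": 0,"hand": 1}
    - {"x": -0.5,"y": -1,"z": -116,"roll": 0,"hand": 1}
    - {"x": -0.5,"y": -1,"z": -116,"roll": 0,"hand": 1}

```text
t: 5.83
position: [0.4246, 0.1335, 0.1851]
ee_rot: [[-0.946, -0.323, 0.004], [-0.323, 0.946, 0.0], [-0.004, -0.001, -1.0]]
wrist_force: [0.6, -0.6, 7.1]
gripper_width: 0.0585
finger_force: 65.3
```

apply_moves:
  deltas:
    - {"x": 0,"y": 0,"z": 30,"roll": 0,"hand": 1}
    - {"x": 0,"y": 0,"z": 65,"roll": 0,"hand": 1}
    - {"x": 15,"y": -10,"z": 95,"roll": -6,"hand": 1}
    - {"x": 40,"y": -28,"z": 116,"roll": -12,"hand": 1}
    - {"x": 70,"y": -48,"z": 116,"roll": -18,"hand": 1}
    - {"x": 100,"y": -69,"z": 116,"roll": -24,"hand": 1}
    - {"x": 130,"y": -89,"z": 116,"roll": -30,"hand": 1}
    - {"x": 160,"y": -110,"z": 116,"roll": -36,"hand": 1}
    - {"x": 180,"y": -123,"z": 116,"roll": -42,"hand": 1}
    - {"x": 193,"y": -132,"z": 116,"roll": -49,"hand": 1}
    - {"x": 193,"y": -132,"z": 116,"roll": -49,"hand": 1}
    - {"x": 193,"y": -132,"z": 116,"roll": -49,"hand": 1}

```text
t: 6.83
position: [0.6165, 0.001, 0.2989]
ee_rot: [[-0.865, 0.502, -0.002], [0.502, 0.865, 0.001], [0.002, -0.001, -1.0]]
wrist_force: [-0.7, 0.4, -3.6]
gripper_width: 0.0585
finger_force: 67.1
```

```bash
python3 - <<'E'
from h import *
s=st();im=robot.capture("wrist");save("w6raw.png",im)
zt=s["position"][2]-.1851
c=(.617,.002)
g=cv2.cvtColor(rect(im,s,c,zt+.0475,n=500),cv2.COLOR_RGB2GRAY);cv2.imwrite("pics/w6g.png",g)
for lo,hi in((142,156),(88,108)):
    h=cv2.HoughCircles(cv2.medianBlur(g,5),cv2.HOUGH_GRADIENT,1,20,param1=60,param2=15,minRadius=lo,maxRadius=hi)
    if h is not None:
        for q in h[0][:2]: print(q, c[0]+(250-q[1])*.0002, c[1]+(250-q[0])*.0002)
for r in robot.place_of("stage_lever","wrist")[:2]: print(np.round(r["xy"]),r["conf"],watz(r["xy"],zt+.02,s))
b=cv2.cvtColor(rect(im,s,c,zt+.02,n=900),cv2.COLOR_RGB2GRAY)
n,l,stt,ce=cv2.connectedComponentsWithStats((b<55).astype(np.uint8))
for i in range(1,n):
    if 1500<stt[i,4]<12000: print(stt[i],c[0]+(450-ce[i][1])*.0002, c[1]+(450-ce[i][0])*.0002)
E
```

```text
t 6.83 pos [616.4586   1.0135 298.863 ] yaw_y 59.88982237849752 q [ -6.3766  23.534   90.1017   0.0239  66.5029 -66.276 ] F [-0.6688  0.4286 -3.6358] w 0.05853618090231067 ff 67.10027920024004
[256.5 260.5 146.4] 0.6149 0.0007000001
[246.5 283.5 143.3] 0.6103 0.0027
[252.5 262.5  98.6] 0.6145 0.0015000001
[194.5 365.5  97.5] 0.59389997 0.0131
[46. 96.] 0.85 [ 0.4536 -0.0961  0.1338]
[328. 110.] 0.55 [0.5571 0.0353 0.1338]
[  57  485   70   93 1658] 0.5986884197828709 0.07161194209891436
[ 245  723   73   72 3947] 0.5551409171522675 0.03591243982771725
```

apply_moves:
  deltas:
    - {"x": 1,"y": 1,"z": -8,"roll": 0,"hand": 1}
    - {"x": 1,"y": 1,"z": -13,"roll": 0,"hand": 1}
    - {"x": 1,"y": 1,"z": -16,"roll": 0,"hand": 1}
    - {"x": 1,"y": 1,"z": -18,"roll": 0,"hand": 1}
    - {"x": 1,"y": 1,"z": -20,"roll": 0,"hand": 1}
    - {"x": 1,"y": 1,"z": -22,"roll": 0,"hand": 1}
    - {"x": 1,"y": 1,"z": -22,"roll": 0,"hand": 1}

```text
t: 7.52
position: [0.6175, 0.0025, 0.2774]
ee_rot: [[-0.865, 0.502, -0.001], [0.502, 0.865, 0.0], [0.001, -0.0, -1.0]]
wrist_force: [0.0, -0.2, -2.0]
gripper_width: 0.0587
finger_force: 67.1
```

```bash
python3 -c "
from h import *
s=st();print(s['wrist_torque'])"
```

```text
t 7.52 pos [617.4981   2.479  277.3509] yaw_y 59.85926897531759 q [ -6.2244  24.6708  91.604    0.005   63.7566 -66.0858] F [ 0.0073 -0.2041 -1.9689] w 0.058704163706357816 ff 67.1117009682348
[-0.0083 -0.0169  0.0026]
```

It went straight into the notches. Now press against the seal.

apply_moves:
  deltas:
    - {"x": 0,"y": 0,"z": -2,"roll": 0,"hand": 1}
    - {"x": 0,"y": 0,"z": -4,"roll": 0,"hand": 1}
    - {"x": 0,"y": 0,"z": -6,"roll": 0,"hand": 1}
    - {"x": 0,"y": 0,"z": -7,"roll": 0,"hand": 1}
    - {"x": 0,"y": 0,"z": -8,"roll": 0,"hand": 1}
    - {"x": 0,"y": 0,"z": -8,"roll": 0,"hand": 1}

```text
t: 8.02
position: [0.6177, 0.0024, 0.2718]
ee_rot: [[-0.865, 0.502, 0.002], [0.502, 0.865, -0.0], [-0.002, 0.001, -1.0]]
wrist_force: [-2.9, -0.3, 9.7]
gripper_width: 0.0587
finger_force: 68.2
```

apply_moves:
  deltas:
    - {"x": 0,"y": 0,"z": -1,"roll": 0,"hand": 1}
    - {"x": 0,"y": 0,"z": -2,"roll": 0,"hand": 1}
    - {"x": 0,"y": 0,"z": -2.5,"roll": 0,"hand": 1}
    - {"x": 0,"y": 0,"z": -2.5,"roll": 0,"hand": 1}
    - {"x": 0,"y": 0,"z": -2.5,"roll": -4,"hand": 1}
    - {"x": 0,"y": 0,"z": -2.5,"roll": -8,"hand": 1}
    - {"x": 0,"y": 0,"z": -2.5,"roll": -12,"hand": 1}

```text
t: 8.6
position: [0.6181, 0.0025, 0.2704]
ee_rot: [[-0.739, 0.673, 0.004], [0.673, 0.739, 0.0], [-0.003, 0.003, -1.0]]
wrist_force: [-1.8, 2.8, 12.0]
gripper_width: 0.0586
finger_force: 68.7
```

```bash
python3 -c "
from h import *
s=st();print(s['wrist_torque'])"
```

```text
t 8.6 pos [618.1146   2.5323 270.3829] yaw_y 47.66635910134527 q [ -6.2215  25.0174  92.1389   0.0352  62.6063 -53.9038] F [-1.8039  2.7636 12.0244] w 0.05860056893191278 ff 68.66827281424776
[0.2441 0.5781 0.0655]
```

apply_moves:
  deltas:
    - {"x": 0,"y": 0,"z": 0,"roll": -6,"hand": 1}
    - {"x": -0.2,"y": 0,"z": 0,"roll": -12,"hand": 1}
    - {"x": -0.3,"y": 0,"z": 0,"roll": -18,"hand": 1}
    - {"x": -0.4,"y": 0,"z": 0,"roll": -24,"hand": 1}
    - {"x": -0.5,"y": 0,"z": 0,"roll": -30,"hand": 1}
    - {"x": -0.6,"y": 0,"z": 0,"roll": -36,"hand": 1}
    - {"x": -0.7,"y": 0,"z": 0,"roll": -42,"hand": 1}
    - {"x": -0.8,"y": 0,"z": 0,"roll": -48,"hand": 1}
    - {"x": -0.9,"y": -0.1,"z": 0,"roll": -54,"hand": 1}
    - {"x": -1,"y": -0.2,"z": 0,"roll": -60,"hand": 1}
    - {"x": -1.1,"y": -0.2,"z": 0,"roll": -66,"hand": 1}
    - {"x": -1.2,"y": -0.3,"z": 0,"roll": -70,"hand": 1}

```text
t: 9.6
position: [0.6175, 0.0022, 0.2706]
ee_rot: [[0.381, 0.924, 0.006], [0.924, -0.381, -0.0], [0.002, 0.006, -1.0]]
wrist_force: [-0.5, 1.0, 11.6]
gripper_width: 0.0588
finger_force: 68.7
```

```bash
python3 -c "
from h import *
s=st();print(s['wrist_torque'])"
```

```text
t 9.6 pos [617.475    2.2368 270.5762] yaw_y -22.410039788224964 q [-6.2565 24.9311 92.2597  0.0391 62.4634 16.1352] F [-0.5224  0.9579 11.5988] w 0.05877823680593392 ff 68.72289087041281
[0.2139 0.419  0.0873]
```

Turned 82° so far. Continue to the stop with a slight overdrive.

apply_moves:
  deltas:
    - {"x": 0,"y": 0,"z": 0,"roll": -4,"hand": 1}
    - {"x": 0,"y": 0,"z": 0,"roll": -7,"hand": 1}
    - {"x": 0,"y": 0,"z": 0,"roll": -10,"hand": 1}
    - {"x": 0,"y": 0,"z": 0,"roll": -12,"hand": 1}
    - {"x": 0,"y": 0,"z": 0,"roll": -12,"hand": 1}

```text
t: 10.02
position: [0.6166, 0.0029, 0.2706]
ee_rot: [[0.558, 0.83, 0.003], [0.83, -0.558, -0.0], [0.002, 0.003, -1.0]]
wrist_force: [-3.8, 1.7, 14.5]
gripper_width: 0.0586
finger_force: 69.2
```

```bash
python3 -c "
from h import *
s=st();print(s['wrist_torque'])"
```

```text
t 10.02 pos [616.5569   2.9382 270.5753] yaw_y -33.89891356688175 q [-6.1926 24.9046 92.3061  0.0101 62.612  27.7015] F [-3.7627  1.7105 14.4534] w 0.05857861546072583 ff 69.24161978142365
[0.5206 0.7994 1.4763]
```

The stop is felt at 1.5 N m. Now ease off, let it spring up, and release.

apply_moves:
  deltas:
    - {"x": 0.5,"y": 0,"z": 1,"roll": 1,"hand": 1}
    - {"x": 0.5,"y": 0,"z": 2.5,"roll": 1.5,"hand": 1}
    - {"x": 0.5,"y": 0,"z": 3.5,"roll": 1.5,"hand": 1}
    - {"x": 0.5,"y": 0,"z": 3.5,"roll": 1.5,"hand": 1}
    - {"x": 0.5,"y": 0,"z": 4.5,"roll": 1.5,"hand": 1}

```text
t: 10.43
position: [0.617, 0.0027, 0.2711]
ee_rot: [[0.539, 0.842, 0.0], [0.842, -0.539, 0.001], [0.001, -0.001, -1.0]]
wrist_force: [2.0, 5.1, -8.8]
gripper_width: 0.0585
finger_force: 67.1
```

```bash
python3 -c "
from h import *
s=st();print(s['wrist_torque'])"
```

```text
t 10.43 pos [617.0412   2.6505 271.1014] yaw_y -32.61493596457531 q [-6.2309 24.9567 92.1272  0.0693 62.9177 26.3525] F [ 1.9833  5.0743 -8.8156] w 0.058546383896480536 ff 67.06583668601525
[ 0.6837 -0.2601  0.9023]
```

apply_moves:
  deltas:
    - {"x": 0,"y": 0,"z": -1,"roll": 1,"hand": 1}
    - {"x": 0,"y": 0,"z": -1,"roll": 1,"hand": -1}
    - {"x": 0,"y": 0,"z": -1,"roll": 1,"hand": -1}
    - {"x": 0,"y": 0,"z": -1,"roll": 1,"hand": -1}
    - {"x": 0,"y": 0,"z": -1,"roll": 1,"hand": -1}
    - {"x": 0,"y": 0,"z": 20,"roll": 1,"hand": -1}
    - {"x": 0,"y": 0,"z": 50,"roll": 1,"hand": -1}
    - {"x": 0,"y": 0,"z": 80,"roll": 1,"hand": -1}
    - {"x": 0,"y": 0,"z": 80,"roll": 1,"hand": -1}

```text
t: 11.18
position: [0.6188, 0.0016, 0.3581]
ee_rot: [[0.525, 0.851, 0.012], [0.851, -0.525, -0.002], [0.005, 0.011, -1.0]]
wrist_force: [1.5, -0.1, 0.8]
gripper_width: 0.0857
finger_force: 0.0
```

```bash
python3 - <<'E'
from h import *
s=st();im=robot.capture("wrist");save("w7raw.png",im)
zt=.0885
c=(.617,.002)
g=cv2.cvtColor(rect(im,s,c,zt+.0475,n=500),cv2.COLOR_RGB2GRAY)
for lo,hi in((142,156),(88,108)):
    h=cv2.HoughCircles(cv2.medianBlur(g,5),cv2.HOUGH_GRADIENT,1,20,param1=60,param2=15,minRadius=lo,maxRadius=hi)
    if h is not None:
        for q in h[0][:2]: print(q, c[0]+(250-q[1])*.0002, c[1]+(250-q[0])*.0002)
b=cv2.cvtColor(rect(im,s,c,zt+.02,n=900),cv2.COLOR_RGB2GRAY);cv2.imwrite("pics/w7b.png",b[150:750,150:750])
n,l,stt,ce=cv2.connectedComponentsWithStats((b<55).astype(np.uint8))
for i in range(1,n):
    if 1500<stt[i,4]<12000: print(stt[i],c[0]+(450-ce[i][1])*.0002, c[1]+(450-ce[i][0])*.0002)
E
```

```text
t 11.18 pos [618.7591   1.5887 358.066 ] yaw_y -31.687835403520136 q [-6.2835 20.9487 85.2869 -0.031  73.0715 25.4117] F [ 1.4963 -0.0655  0.8213] w 0.08570656159529284 ff 0.0
[245.5 246.5 148.8] 0.6177 0.0029000002
[220.5 257.5 148.8] 0.6155 0.0079
[239.5 242.5  99.7] 0.6185 0.0041
[205.5 202.5 106.3] 0.6265 0.0109
[ 782  159  118  112 7907] 0.6660230428734033 -0.07882721639054002
[ 110  236   72   71 3816] 0.6529865828092243 0.06307961215932914
[ 741  385  116  142 4234] 0.618102125649504 -0.06374000944733113
[ 793  760  107  140 8304] 0.536953323699422 -0.08039381021194607
[ 382  815  149   85 6664] 0.5335425570228091 0.00410201080432173
```

View pics/w7b.png

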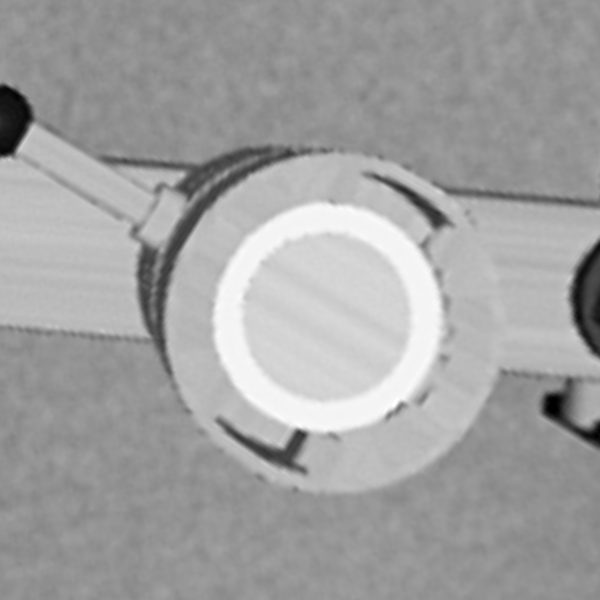

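The ball is at yaw 59.6°, exactly 90° from the notch line, and the stage sits level. I'll regrip and check the lock by trying a small turn each way.

apply_moves:
  deltas:
    - {"x": 0,"y": 0,"z": -30,"roll": 1.6,"hand": -1}
    - {"x": 0,"y": 0,"z": -60,"roll": 1.6,"hand": -1}
    - {"x": 0,"y": 0,"z": -79,"roll": 1.6,"hand": -1}
    - {"x": 0,"y": 0,"z": -79,"roll": 1.6,"hand": -1}
    - {"x": 0,"y": 0,"z": -79,"roll": 1.6,"hand": 1}
    - {"x": 0,"y": 0,"z": -79,"roll": 1.6,"hand": 1}
    - {"x": 0,"y": 0,"z": -79,"roll": 1.6,"hand": 1}
    - {"x": 0,"y": 0,"z": -79,"roll": 1.6,"hand": 1}
    - {"x": 0,"y": 0,"z": -79,"roll": 1.6,"hand": 1}
    - {"x": 0,"y": 0,"z": -79,"roll": 1.6,"hand": 1}

```text
t: 12.07
position: [0.617, 0.0021, 0.2741]
ee_rot: [[0.501, 0.866, 0.002], [0.866, -0.501, -0.0], [0.001, 0.002, -1.0]]
wrist_force: [-3.4, -0.1, 6.3]
gripper_width: 0.0588
finger_force: 66.8
```

```bash
python3 -c "
from h import *
s=st();print(s['wrist_torque'])"
```

```text
t 12.07 pos [617.0094   2.108  274.1384] yaw_y -30.04340191805718 q [-6.2599 24.7685 91.9589 -0.0089 63.17   23.7875] F [-3.4423 -0.1019  6.2657] w 0.058813819280404585 ff 66.80619126709644
[0.0583 0.3974 0.0924]
```

apply_moves:
  deltas:
    - {"x": 0,"y": 0,"z": 0,"roll": 1,"hand": 1}
    - {"x": 0,"y": 0,"z": 0,"roll": 2,"hand": 1}
    - {"x": 0,"y": 0,"z": 0,"roll": 3,"hand": 1}
    - {"x": 0,"y": 0,"z": 0,"roll": 3,"hand": 1}

```text
t: 12.4
position: [0.6172, 0.0021, 0.2741]
ee_rot: [[0.454, 0.891, 0.002], [0.891, -0.454, -0.0], [0.001, 0.002, -1.0]]
wrist_force: [-2.3, 0.2, 5.1]
gripper_width: 0.0586
finger_force: 67.0
```

```bash
python3 -c "
from h import *
s=st();print(s['wrist_torque'])"
```

```text
t 12.4 pos [617.237    2.0967 274.0822] yaw_y -27.025205761759672 q [-6.2612 24.7803 91.9473  0.0002 63.137  20.7639] F [-2.3153  0.2489  5.1255] w 0.05860434000860214 ff 67.04301861202111
[0.0573 0.3563 0.0405]
```

Counter-clockwise it turns freely, so it is not home yet. Press again and turn on, watching the torque.

apply_moves:
  deltas:
    - {"x": 0,"y": 0,"z": -2,"roll": 0,"hand": 1}
    - {"x": 0,"y": 0,"z": -4,"roll": 0,"hand": 1}
    - {"x": 0,"y": 0,"z": -6,"roll": 0,"hand": 1}
    - {"x": 0,"y": 0,"z": -6,"roll": -2,"hand": 1}
    - {"x": 0,"y": 0,"z": -6,"roll": -4,"hand": 1}
    - {"x": 0,"y": 0,"z": -6,"roll": -5,"hand": 1}
    - {"x": 0,"y": 0,"z": -6,"roll": -5,"hand": 1}

```text
t: 12.98
position: [0.6168, 0.0026, 0.2697]
ee_rot: [[0.529, 0.848, 0.002], [0.848, -0.529, 0.0], [0.001, 0.002, -1.0]]
wrist_force: [-4.5, 1.7, 14.3]
gripper_width: 0.0586
finger_force: 68.1
```

```bash
python3 -c "
from h import *
s=st();print(s['wrist_torque'])"
```

```text
t 12.98 pos [616.798    2.6173 269.7363] yaw_y -31.95343761085253 q [-6.2235 24.9805 92.3108  0.0227 62.5832 25.7195] F [-4.4537  1.7172 14.3269] w 0.058591864558300975 ff 68.14457320928341
[0.4114 0.8938 0.6724]
```

apply_moves:
  deltas:
    - {"x": 0,"y": 0,"z": 0,"roll": -1,"hand": 1}
    - {"x": 0,"y": 0,"z": 0,"roll": -2,"hand": 1}
    - {"x": 0,"y": 0,"z": 0,"roll": -2,"hand": 1}

```text
t: 13.23
position: [0.6167, 0.0029, 0.2697]
ee_rot: [[0.556, 0.831, 0.002], [0.831, -0.556, -0.0], [0.001, 0.002, -1.0]]
wrist_force: [-6.3, 2.8, 14.9]
gripper_width: 0.0587
finger_force: 68.2
```

```bash
python3 -c "
from h import *
s=st();print(s['wrist_torque'])"
```

```text
t 13.23 pos [616.6874   2.8692 269.7474] yaw_y -33.76307276481915 q [-6.1913 24.9766 92.3158 -0.0133 62.5984 27.5779] F [-6.3384  2.8432 14.9384] w 0.05865477497071525 ff 68.22531941237685
[0.4646 0.8745 1.5799]
```

apply_moves:
  deltas:
    - {"x": -0.5,"y": 0.2,"z": 0,"roll": 1.5,"hand": 1}
    - {"x": -0.5,"y": 0.2,"z": 1,"roll": 2,"hand": 1}
    - {"x": -0.5,"y": 0.2,"z": 2,"roll": 2,"hand": 1}
    - {"x": -0.5,"y": 0.2,"z": 3,"roll": 2,"hand": 1}
    - {"x": -0.5,"y": 0.2,"z": 4,"roll": 2,"hand": 1}
    - {"x": -0.5,"y": 0.2,"z": 4,"roll": 2,"hand": 1}

```text
t: 13.73
position: [0.6168, 0.0026, 0.2709]
ee_rot: [[0.53, 0.848, 0.001], [0.848, -0.53, 0.0], [0.001, 0.001, -1.0]]
wrist_force: [0.1, 2.9, 2.9]
gripper_width: 0.0586
finger_force: 66.7
```

```bash
python3 -c "
from h import *
s=st();print(s['wrist_torque'])"
```

```text
t 13.73 pos [616.8133   2.5973 270.8987] yaw_y -32.026210374293015 q [-6.23   24.9342 92.2004  0.0399 62.8005 25.778 ] F [0.0821 2.9075 2.8676] w 0.0586243060738716 ff 66.65736839437159
[ 0.4201 -0.0005  0.6565]
```

Residual torque is likely holding the lugs by friction, so I relieve it completely.

apply_moves:
  deltas:
    - {"x": 0,"y": 0,"z": 0,"roll": 0.7,"hand": 1}
    - {"x": 0,"y": 0,"z": 0,"roll": 1.3,"hand": 1}
    - {"x": 0,"y": 0,"z": 0,"roll": 1.3,"hand": 1}

```text
t: 13.98
position: [0.6168, 0.0025, 0.2721]
ee_rot: [[0.512, 0.859, 0.002], [0.859, -0.512, 0.001], [0.002, 0.001, -1.0]]
wrist_force: [-2.2, 2.2, 9.1]
gripper_width: 0.0585
finger_force: 67.5
```

```bash
python3 -c "
from h import *
s=st();print(s['wrist_torque'])"
```

```text
t 13.98 pos [616.8117   2.4509 272.1045] yaw_y -30.806356118165656 q [-6.2497 24.8605 92.1315  0.0617 62.9088 24.5285] F [-2.2134  2.2264  9.1468] w 0.05853427314149053 ff 67.54126587999053
[0.4529 0.3357 0.033 ]
```

apply_moves:
  deltas:
    - {"x": 0,"y": 0,"z": 1,"roll": 0,"hand": 1}
    - {"x": 0,"y": 0,"z": 2,"roll": 0,"hand": 1}
    - {"x": 0,"y": 0,"z": 2,"roll": 0,"hand": 1}

```text
t: 14.23
position: [0.6168, 0.0024, 0.2739]
ee_rot: [[0.512, 0.859, 0.002], [0.859, -0.512, 0.001], [0.002, 0.001, -1.0]]
wrist_force: [-1.1, 2.3, 6.8]
gripper_width: 0.0581
finger_force: 67.3
```

```bash
python3 -c "
from h import *
s=st();print(s['wrist_torque'])"
```

```text
t 14.23 pos [616.7884   2.44   273.9412] yaw_y -30.823629404260863 q [-6.2516 24.7607 92.0049  0.0641 63.1335 24.543 ] F [-1.1253  2.3262  6.7608] w 0.05813965117331121 ff 67.34384001698345
[0.4646 0.1894 0.0945]
```

Now it lifts with the seal. Lift a bit more, then try a small counter-turn to check.

apply_moves:
  deltas:
    - {"x": 0,"y": 0,"z": 1,"roll": 0,"hand": 1}
    - {"x": 0,"y": 0,"z": 2,"roll": 0,"hand": 1}
    - {"x": 0,"y": 0,"z": 2,"roll": 0,"hand": 1}

```text
t: 14.48
position: [0.6169, 0.0024, 0.2742]
ee_rot: [[0.512, 0.859, 0.001], [0.859, -0.512, 0.001], [0.001, 0.0, -1.0]]
wrist_force: [2.6, 3.1, -2.7]
gripper_width: 0.0583
finger_force: 66.1
```

```bash
python3 -c "
from h import *
s=st();print(s['wrist_torque'])"
```

```text
t 14.48 pos [616.9      2.4093 274.1516] yaw_y -30.80013983818543 q [-6.2507 24.771  91.9522  0.0547 63.226  24.5248] F [ 2.6399  3.0621 -2.7183] w 0.058313788521323934 ff 66.1078844583244
[ 0.4773 -0.4867 -0.0476]
```

apply_moves:
  deltas:
    - {"x": 0,"y": 0,"z": 0,"roll": 1,"hand": 1}
    - {"x": 0,"y": 0,"z": 0,"roll": 2,"hand": 1}
    - {"x": 0,"y": 0,"z": 0,"roll": 2,"hand": 1}

```text
t: 14.73
position: [0.6168, 0.0022, 0.2742]
ee_rot: [[0.48, 0.877, 0.0], [0.877, -0.48, -0.0], [0.0, 0.0, -1.0]]
wrist_force: [2.6, 2.6, -5.6]
gripper_width: 0.0585
finger_force: 66.1
```

```bash
python3 -c "
from h import *
s=st();print(s['wrist_torque'])"
```

```text
t 14.73 pos [616.7764   2.2045 274.1936] yaw_y -28.705159568636372 q [-6.2565 24.7664 91.9535  0.0026 63.252  22.4474] F [ 2.5737  2.6157 -5.6187] w 0.058544278248911584 ff 66.05992036027601
[ 0.3856 -0.704   0.0526]
```

Locked height is reached, with only a little play within the recess. Turn it back against the stop and release, then look.

apply_moves:
  deltas:
    - {"x": 0,"y": 0,"z": -1.5,"roll": -1,"hand": 1}
    - {"x": 0,"y": 0,"z": -1.5,"roll": -2.6,"hand": 1}
    - {"x": 0,"y": 0,"z": -1.5,"roll": -2.6,"hand": 1}
    - {"x": 0,"y": 0,"z": -1.5,"roll": -2.2,"hand": 1}
    - {"x": 0,"y": 0,"z": -1.5,"roll": -2.2,"hand": -1}
    - {"x": 0,"y": 0,"z": -1.5,"roll": -2.2,"hand": -1}
    - {"x": 0,"y": 0,"z": -1.5,"roll": -2.2,"hand": -1}
    - {"x": 0,"y": 0,"z": 20,"roll": -2.2,"hand": -1}
    - {"x": 0,"y": 0,"z": 50,"roll": -2.2,"hand": -1}
    - {"x": 0,"y": 0,"z": 80,"roll": -2.2,"hand": -1}
    - {"x": 0,"y": 0,"z": 80,"roll": -2.2,"hand": -1}
    - {"x": 0,"y": 0,"z": 80,"roll": -2.2,"hand": -1}

```text
t: 15.73
position: [0.6167, 0.002, 0.3566]
ee_rot: [[0.514, 0.858, 0.004], [0.858, -0.514, -0.001], [0.001, 0.004, -1.0]]
wrist_force: [-0.6, 0.4, -0.5]
gripper_width: 0.0854
finger_force: 0.0
```

```bash
cat > m.py <<'E'
from h import *
import sys
zt,cx,cy=map(float,sys.argv[1:4]);zl=float(sys.argv[4]);tag=sys.argv[5]
s=st();im=robot.capture("wrist");save(tag+".png",im);c=(cx,cy)
g=cv2.cvtColor(rect(im,s,c,zt+zl,n=500),cv2.COLOR_RGB2GRAY)
for lo,hi in((142,156),(88,108)):
    h=cv2.HoughCircles(cv2.medianBlur(g,5),cv2.HOUGH_GRADIENT,1,20,param1=60,param2=15,minRadius=lo,maxRadius=hi)
    if h is not None:
        for q in h[0][:2]: print(q, c[0]+(250-q[1])*.0002, c[1]+(250-q[0])*.0002)
b=cv2.cvtColor(rect(im,s,c,zt+.02,n=900),cv2.COLOR_RGB2GRAY)
n,l,stt,ce=cv2.connectedComponentsWithStats((b<55).astype(np.uint8))
for i in range(1,n):
    if 2500<stt[i,4]<6000: 
        p=np.array([c[0]+(450-ce[i][1])*.0002, c[1]+(450-ce[i][0])*.0002]);print("blob",stt[i],p,"rel c",np.linalg.norm(p-c),np.degrees(np.arctan2(*(p-c)[::-1])))
E
python3 m.py .0885 .6175 .003 .0475 w8
```

```text
t 15.73 pos [616.7133   2.0058 356.5926] yaw_y -30.96050216157766 q [-6.2649 20.9661 85.4755 -0.0336 73.3456 24.7051] F [-0.5979  0.419  -0.4817] w 0.08543676044709773 ff 0.0
[251.5 249.5 148.8] 0.6176 0.0027
[225.5 255.5 143.3] 0.6164 0.0079
[246.5 244.5  98.6] 0.6186 0.0037
[260.5 218.5 103. ] 0.6238 0.0009000001
blob [ 117  238   71   73 3811] [0.6528 0.0629] rel c 0.06956089092833984 59.45892159076709
blob [ 744  390  114  141 4291] [ 0.6176 -0.0634] rel c 0.06639828753461355 -89.92382414500194
blob [ 388  837  124   63 4158] [0.5324 0.0062] rel c 0.08517313954203312 177.8681661128002
```

Lever is at 59.7° and centred, so the stage is locked. Next, the funnel.

apply_moves:
  deltas:
    - {"x": -22,"y": -28,"z": 0,"roll": -2,"hand": -1}
    - {"x": -44,"y": -56,"z": 0,"roll": -4,"hand": -1}
    - {"x": -66,"y": -84,"z": 0,"roll": -6,"hand": -1}
    - {"x": -88,"y": -112,"z": 0,"roll": -8,"hand": -1}
    - {"x": -110,"y": -140,"z": 0,"roll": -9.5,"hand": -1}
    - {"x": -132,"y": -168,"z": 0,"roll": -9.5,"hand": -1}
    - {"x": -154,"y": -196,"z": 0,"roll": -9.5,"hand": -1}
    - {"x": -176,"y": -224,"z": -5,"roll": -9.5,"hand": -1}
    - {"x": -194,"y": -248,"z": -10,"roll": -9.5,"hand": -1}
    - {"x": -205,"y": -261,"z": -15,"roll": -9.5,"hand": -1}
    - {"x": -205,"y": -261,"z": -15,"roll": -9.5,"hand": -1}
    - {"x": -205,"y": -261,"z": -15,"roll": -9.5,"hand": -1}

```text
t: 16.78
position: [0.4105, -0.2588, 0.3382]
ee_rot: [[0.651, 0.759, -0.003], [0.759, -0.651, 0.003], [0.0, -0.004, -1.0]]
wrist_force: [-0.3, 0.1, 0.1]
gripper_width: 0.0852
finger_force: 0.0
```

```bash
python3 m.py 0 .450 -.213 .075 w9; python3 - <<'E'
from h import *
s=robot.sense()
for q,z in dict(funnel=0,funnel_lever=.02).items():
    for r in robot.place_of(q,"wrist")[:2]: print(q,np.round(r["xy"]),round(r["conf"],2),watz(r["xy"],z,s))
E
```

```text
t 16.78 pos [ 410.5167 -258.8109  338.1556] yaw_y -40.59613944707508 q [-40.4615  11.0218 102.8471   0.0278  66.3533   0.1235] F [-0.2732  0.121   0.0866] w 0.08524824358670614 ff 0.0
[263.5 220.5 147.7] 0.45589998 -0.2157
[284.5 227.5 152.1] 0.4545 -0.2199
[259.5 219.5 104. ] 0.4561 -0.2149
[241.5 234.5 106.3] 0.4531 -0.2113
blob [ 686  623   73   71 3618] [ 0.408  -0.2679] rel c 0.06911915112852948 -127.40849345832315
funnel [338. 121.] 0.9 [ 0.46006714 -0.2192137   0.        ]
funnel_lever [331. 197.] 0.83 [ 0.40853987 -0.2695157   0.02      ]
```

View pics/w9.png

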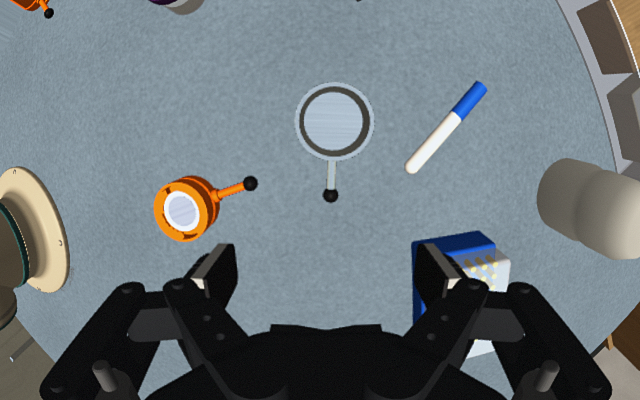

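The funnel is centred at image (335,120) with its ball at (331,196), so it stands at (0.456,−0.216) with lever yaw 227.5°. The pen and rack are clear of the fingers.

apply_moves:
  deltas:
    - {"x": 20,"y": 20,"z": 0,"roll": -1.9,"hand": -1}
    - {"x": 45.5,"y": 43,"z": -5,"roll": -1.9,"hand": -1}
    - {"x": 45.5,"y": 43,"z": -40,"roll": -1.9,"hand": -1}
    - {"x": 45.5,"y": 43,"z": -78,"roll": -1.9,"hand": -1}
    - {"x": 45.5,"y": 43,"z": -115,"roll": -1.9,"hand": -1}
    - {"x": 45.5,"y": 43,"z": -145,"roll": -1.9,"hand": -1}
    - {"x": 45.5,"y": 43,"z": -145,"roll": -1.9,"hand": -1}
    - {"x": 45.5,"y": 43,"z": -145,"roll": -1.9,"hand": 1}
    - {"x": 45.5,"y": 43,"z": -145,"roll": -1.9,"hand": 1}
    - {"x": 45.5,"y": 43,"z": -145,"roll": -1.9,"hand": 1}
    - {"x": 45.5,"y": 43,"z": -145,"roll": -1.9,"hand": 1}
    - {"x": 45.5,"y": 43,"z": -145,"roll": -1.9,"hand": 1}

```text
t: 17.93
position: [0.4578, -0.2161, 0.1968]
ee_rot: [[0.674, 0.739, 0.004], [0.739, -0.674, -0.002], [0.001, 0.004, -1.0]]
wrist_force: [0.4, 0.8, 6.3]
gripper_width: 0.0568
finger_force: 64.2
```

```bash
python3 m.py 0 .4559 -.2157 .075 w10
```

```text
t 17.93 pos [ 457.8256 -216.0816  196.7608] yaw_y -42.358980174656324 q [-33.1516  21.9805 111.344    0.0231  46.4119   9.1913] F [0.4081 0.7697 6.3421] w 0.056773383690528506 ff 64.1774495691061
[260.5 238.5 148.8] 0.4582 -0.2178
[232.5 230.5 155.4] 0.4598 -0.2122
[171.5 160.5  88.6] 0.4738 -0.2
[216.5 194.5 100.8] 0.467 -0.209
```

apply_moves:
  deltas:
    - {"x": 0,"y": 0,"z": 35,"roll": 0,"hand": 1}
    - {"x": 0,"y": 0,"z": 75,"roll": 0,"hand": 1}
    - {"x": 5,"y": 5,"z": 112,"roll": 7,"hand": 1}
    - {"x": 20,"y": 25,"z": 140,"roll": 14,"hand": 1}
    - {"x": 40,"y": 52,"z": 158,"roll": 21,"hand": 1}
    - {"x": 60,"y": 80,"z": 158,"roll": 28,"hand": 1}
    - {"x": 80,"y": 108,"z": 158,"roll": 35,"hand": 1}
    - {"x": 100,"y": 136,"z": 158,"roll": 42,"hand": 1}
    - {"x": 120,"y": 164,"z": 158,"roll": 49,"hand": 1}
    - {"x": 138,"y": 190,"z": 158,"roll": 56,"hand": 1}
    - {"x": 150,"y": 208,"z": 158,"roll": 63,"hand": 1}
    - {"x": 158.5,"y": 219.5,"z": 158,"roll": 70,"hand": 1}

```text
t: 18.98
position: [0.6163, 0.0061, 0.3528]
ee_rot: [[-0.471, 0.882, 0.001], [0.882, 0.471, 0.001], [0.0, 0.001, -1.0]]
wrist_force: [0.3, -0.8, -3.2]
gripper_width: 0.0567
finger_force: 65.8
```

apply_moves:
  deltas:
    - {"x": 0,"y": 0,"z": 0,"roll": 7,"hand": 1}
    - {"x": 0,"y": 0,"z": 0,"roll": 14,"hand": 1}
    - {"x": 0,"y": 0,"z": 0,"roll": 21,"hand": 1}
    - {"x": 0,"y": 0,"z": 0,"roll": 28,"hand": 1}
    - {"x": 0,"y": 0,"z": 0,"roll": 32,"hand": 1}
    - {"x": 0,"y": 0,"z": 0,"roll": 32,"hand": 1}
    - {"x": 0,"y": 0,"z": 0,"roll": 32,"hand": 1}

```text
t: 19.57
position: [0.6152, 0.0037, 0.3529]
ee_rot: [[-0.862, 0.507, -0.0], [0.507, 0.862, -0.0], [0.0, -0.0, -1.0]]
wrist_force: [0.5, 0.3, -2.9]
gripper_width: 0.0566
finger_force: 65.8
```

```bash
python3 m.py .158 .617 .003 .075 w11;python3 - <<'E'
from h import *
s=robot.sense()
for r in robot.place_of("funnel_lever","wrist")[:2]: print(np.round(r["xy"]),round(r["conf"],2),watz(r["xy"],s["position"][2]-.1768,s))
E
```

```text
t 19.57 pos [615.1581   3.6882 352.8648] yaw_y 59.52547097799184 q [ -6.1337  21.0388  85.9135  -0.0011  73.0509 -65.6589] F [ 0.539   0.3436 -2.8911] w 0.05655730638807317 ff 65.79450103919953
[248.5 265.5 145.3] 0.6139 0.0033
[246.5 306.5 153.2] 0.60569996 0.0037
[188.5 367.5  88.7] 0.59349996 0.0153
[208.5 334.5 106.3] 0.6001 0.011299999
```

View pics/w11.png

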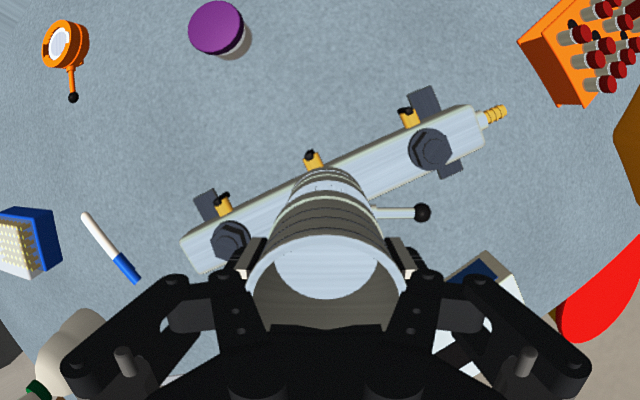

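Holding the funnel above the stage: stage at (325,190), its lever ball at (422,212). Now lower it with feeling.

apply_moves:
  deltas:
    - {"x": 1.5,"y": -0.5,"z": -8,"roll": 0,"hand": 1}
    - {"x": 1.5,"y": -0.5,"z": -14,"roll": 0,"hand": 1}
    - {"x": 1.5,"y": -0.5,"z": -17,"roll": 0,"hand": 1}
    - {"x": 1.5,"y": -0.5,"z": -19,"roll": 0,"hand": 1}
    - {"x": 1.5,"y": -0.5,"z": -21,"roll": 0,"hand": 1}
    - {"x": 1.5,"y": -0.5,"z": -23,"roll": 0,"hand": 1}
    - {"x": 1.5,"y": -0.5,"z": -23,"roll": 0,"hand": 1}

```text
t: 20.25
position: [0.6169, 0.0033, 0.3293]
ee_rot: [[-0.863, 0.505, -0.001], [0.505, 0.863, 0.0], [0.001, -0.0, -1.0]]
wrist_force: [1.3, -0.2, -1.8]
gripper_width: 0.0564
finger_force: 65.8
```

```bash
python3 -c "
from h import *
s=st();print(s['wrist_torque'])"
```

```text
t 20.25 pos [616.8636   3.2882 329.2721] yaw_y 59.64310414015763 q [ -6.1554  22.1511  87.6763   0.004   70.2097 -65.7998] F [ 1.2628 -0.175  -1.7506] w 0.05639881114773641 ff 65.79749424476177
[0.0586 0.0248 0.0412]
```

Dropped in again. Press down.

apply_moves:
  deltas:
    - {"x": 0,"y": 0,"z": -2,"roll": 0,"hand": 1}
    - {"x": 0,"y": 0,"z": -4,"roll": 0,"hand": 1}
    - {"x": 0,"y": 0,"z": -6,"roll": 0,"hand": 1}
    - {"x": 0,"y": 0,"z": -8,"roll": 0,"hand": 1}
    - {"x": 0,"y": 0,"z": -9,"roll": 0,"hand": 1}
    - {"x": 0,"y": 0,"z": -9,"roll": 0,"hand": 1}

```text
t: 20.75
position: [0.617, 0.0033, 0.3226]
ee_rot: [[-0.863, 0.505, 0.002], [0.505, 0.863, -0.0], [-0.002, 0.001, -1.0]]
wrist_force: [-1.5, 0.2, 8.2]
gripper_width: 0.0566
finger_force: 66.6
```

```bash
python3 -c "
from h import *
s=st();print(s['wrist_torque'])"
```

```text
t 20.75 pos [617.0285   3.3178 322.5895] yaw_y 59.65435327004246 q [ -6.1509  22.4108  88.2743   0.0036  69.1855 -65.8064] F [-1.46    0.2233  8.2309] w 0.0565920660144118 ff 66.57282850239426
[0.057  0.4915 0.0216]
```

apply_moves:
  deltas:
    - {"x": 0,"y": 0,"z": -2,"roll": 0,"hand": 1}
    - {"x": 0,"y": 0,"z": -4,"roll": 0,"hand": 1}
    - {"x": 0,"y": 0,"z": -5,"roll": 0,"hand": 1}
    - {"x": 0,"y": 0,"z": -5,"roll": 0,"hand": 1}
    - {"x": 0,"y": 0,"z": -5,"roll": -4,"hand": 1}
    - {"x": 0,"y": 0,"z": -5,"roll": -8,"hand": 1}
    - {"x": 0,"y": 0,"z": -5,"roll": -12,"hand": 1}

```text
t: 21.33
position: [0.6173, 0.0035, 0.3188]
ee_rot: [[-0.737, 0.676, 0.004], [0.676, 0.737, 0.0], [-0.003, 0.003, -1.0]]
wrist_force: [-1.4, 0.6, 10.4]
gripper_width: 0.0568
finger_force: 67.1
```

```bash
python3 -c "
from h import *
s=st();print(s['wrist_torque'])"
```

```text
t 21.33 pos [617.3241   3.4588 318.7703] yaw_y 47.46805633490611 q [ -6.1425  22.5716  88.5982   0.0302  68.5789 -53.6213] F [-1.4061  0.5705 10.4229] w 0.0567919548617302 ff 67.12320447899401
[0.192  0.4453 0.0901]
```

apply_moves:
  deltas:
    - {"x": 0,"y": 0,"z": -1.5,"roll": -6,"hand": 1}
    - {"x": 0,"y": 0,"z": -1.5,"roll": -12,"hand": 1}
    - {"x": 0,"y": 0,"z": -1.5,"roll": -18,"hand": 1}
    - {"x": 0,"y": 0,"z": -1.5,"roll": -24,"hand": 1}
    - {"x": 0,"y": 0,"z": -1.5,"roll": -30,"hand": 1}
    - {"x": 0,"y": 0,"z": -1.5,"roll": -36,"hand": 1}
    - {"x": 0,"y": 0,"z": -1.5,"roll": -42,"hand": 1}
    - {"x": 0,"y": 0,"z": -1.5,"roll": -48,"hand": 1}
    - {"x": 0,"y": 0,"z": -1.5,"roll": -54,"hand": 1}
    - {"x": 0,"y": 0,"z": -1.5,"roll": -60,"hand": 1}
    - {"x": 0,"y": 0,"z": -1.5,"roll": -66,"hand": 1}
    - {"x": 0,"y": 0,"z": -1.5,"roll": -70,"hand": 1}

```text
t: 22.33
position: [0.6179, 0.0035, 0.3179]
ee_rot: [[0.384, 0.923, 0.007], [0.923, -0.384, -0.0], [0.002, 0.006, -1.0]]
wrist_force: [-0.9, 0.8, 12.5]
gripper_width: 0.0566
finger_force: 67.3
```

```bash
python3 -c "
from h import *
s=st();print(s['wrist_torque'])"
```

```text
t 22.33 pos [617.9      3.4712 317.8794] yaw_y -22.600853002528016 q [-6.1362 22.6202 88.6559  0.0324 68.3309 16.4523] F [-0.9017  0.8479 12.5237] w 0.056589000677524995 ff 67.26132600568235
[0.196  0.2898 0.0511]
```

apply_moves:
  deltas:
    - {"x": 0,"y": 0,"z": 0,"roll": -3,"hand": 1}
    - {"x": 0,"y": 0,"z": 0,"roll": -6,"hand": 1}
    - {"x": 0,"y": 0,"z": 0,"roll": -9.5,"hand": 1}
    - {"x": 0,"y": 0,"z": 0,"roll": -9.5,"hand": 1}

```text
t: 22.67
position: [0.6174, 0.0041, 0.3178]
ee_rot: [[0.528, 0.849, 0.005], [0.849, -0.528, 0.001], [0.004, 0.004, -1.0]]
wrist_force: [-2.8, 2.9, 13.4]
gripper_width: 0.0571
finger_force: 67.4
```

```bash
python3 -c "
from h import *
s=st();print(s['wrist_torque'])"
```

```text
t 22.67 pos [617.3829   4.0607 317.7674] yaw_y -31.878086116244727 q [-6.1057 22.6119 88.6867  0.0981 68.4203 25.7362] F [-2.8482  2.9491 13.384 ] w 0.05713411255704486 ff 67.38420979119837
[0.4758 0.5202 0.4423]
```

apply_moves:
  deltas:
    - {"x": 0,"y": 0,"z": 0,"roll": -1,"hand": 1}
    - {"x": 0,"y": 0,"z": 0,"roll": -1.8,"hand": 1}
    - {"x": 0,"y": 0,"z": 0,"roll": -1.8,"hand": 1}

```text
t: 22.92
position: [0.6174, 0.0041, 0.3178]
ee_rot: [[0.552, 0.834, 0.005], [0.834, -0.552, 0.001], [0.003, 0.004, -1.0]]
wrist_force: [-2.7, 2.7, 13.3]
gripper_width: 0.0565
finger_force: 67.4
```

```bash
python3 -c "
from h import *
s=st();print(s['wrist_torque'])"
```

```text
t 22.92 pos [617.3566   4.1469 317.7775] yaw_y -33.49020976988576 q [-6.0898 22.6096 88.6889  0.0698 68.4185 27.3746] F [-2.7069  2.6732 13.2524] w 0.05646122242007217 ff 67.38441444933414
[0.5305 0.601  0.9531]
```

apply_moves:
  deltas:
    - {"x": 0,"y": 0,"z": 0,"roll": 1,"hand": 1}
    - {"x": 0,"y": 0,"z": 0,"roll": 2,"hand": 1}
    - {"x": 0,"y": 0,"z": 1,"roll": 2.5,"hand": 1}
    - {"x": 0,"y": 0,"z": 2,"roll": 2.5,"hand": 1}
    - {"x": 0,"y": 0,"z": 4,"roll": 2.5,"hand": 1}
    - {"x": 0,"y": 0,"z": 4,"roll": 2.5,"hand": 1}

```text
t: 23.42
position: [0.6175, 0.004, 0.3204]
ee_rot: [[0.517, 0.856, 0.004], [0.856, -0.517, 0.001], [0.003, 0.003, -1.0]]
wrist_force: [-1.5, 3.8, 8.7]
gripper_width: 0.0563
finger_force: 66.6
```

```bash
python3 -c "
from h import *
s=st();print(s['wrist_torque'])"
```

```text
t 23.42 pos [617.4626   3.9777 320.397 ] yaw_y -31.1265178035417 q [-6.1141 22.5148 88.4408  0.1028 68.8181 24.9752] F [-1.53    3.7602  8.6683] w 0.056253307045784115 ff 66.5861540241167
[0.5651 0.1596 0.2162]
```

apply_moves:
  deltas:
    - {"x": 0,"y": -0.4,"z": 1,"roll": 0.6,"hand": 1}
    - {"x": 0,"y": -0.4,"z": 2,"roll": 0.6,"hand": 1}
    - {"x": 0,"y": -0.4,"z": 4,"roll": 0.6,"hand": 1}
    - {"x": 0,"y": -0.4,"z": 5,"roll": 0.6,"hand": 1}
    - {"x": 0,"y": -0.4,"z": 5,"roll": 0.6,"hand": 1}

```text
t: 23.83
position: [0.6175, 0.0036, 0.3243]
ee_rot: [[0.508, 0.861, 0.003], [0.861, -0.508, 0.002], [0.003, 0.002, -1.0]]
wrist_force: [0.4, 5.0, 7.2]
gripper_width: 0.0568
finger_force: 66.4
```

```bash
python3 -c "
from h import *
s=st();print(s['wrist_torque'])"
```

```text
t 23.83 pos [617.4885   3.5873 324.3044] yaw_y -30.55968938683611 q [-6.1566 22.3598 88.0949  0.1251 69.3806 24.359 ] F [0.3564 4.9885 7.1558] w 0.056760829555842385 ff 66.44386572763324
[ 0.9219 -0.1753  0.0939]
```

apply_moves:
  deltas:
    - {"x": 0,"y": -0.6,"z": 1,"roll": 0,"hand": 1}
    - {"x": 0,"y": -0.6,"z": 2,"roll": 0,"hand": 1}
    - {"x": 0,"y": -0.6,"z": 2,"roll": 0,"hand": 1}

```text
t: 24.08
position: [0.6176, 0.0032, 0.3248]
ee_rot: [[0.509, 0.861, 0.002], [0.861, -0.509, 0.003], [0.003, 0.0, -1.0]]
wrist_force: [2.2, 5.2, 0.3]
gripper_width: 0.0568
finger_force: 65.8
```

```bash
python3 -c "
from h import *
s=st();print(s['wrist_torque'])"
```

```text
t 24.08 pos [617.5886   3.2054 324.7798] yaw_y -30.569333681119833 q [-6.2059 22.3628 88.0169  0.1756 69.5204 24.3021] F [2.1784 5.2498 0.2813] w 0.05676699415064606 ff 65.79508398659527
[ 1.0929 -0.5484  0.1159]
```

Locked height is exact (324.8 mm). Release and retreat upward.

apply_moves:
  deltas:
    - {"x": 0,"y": 0,"z": -1,"roll": -0.8,"hand": 1}
    - {"x": 0,"y": 0,"z": -1,"roll": -0.5,"hand": 1}
    - {"x": 0,"y": 0,"z": -1,"roll": -0.5,"hand": -1}
    - {"x": 0,"y": 0,"z": -1,"roll": -0.5,"hand": -1}
    - {"x": 0,"y": 0,"z": -1,"roll": -0.5,"hand": -1}
    - {"x": 0,"y": 0,"z": -1,"roll": -0.5,"hand": -1}
    - {"x": 0,"y": 0,"z": 25,"roll": -0.5,"hand": -1}
    - {"x": 0,"y": 0,"z": 60,"roll": -0.5,"hand": -1}
    - {"x": 0,"y": 0,"z": 95,"roll": -0.5,"hand": -1}
    - {"x": 0,"y": 0,"z": 120,"roll": -0.5,"hand": -1}
    - {"x": -40,"y": -5,"z": 130,"roll": -0.5,"hand": -1}
    - {"x": -80,"y": -5,"z": 130,"roll": -0.5,"hand": -1}

```text
t: 25.08
position: [0.5381, -0.0038, 0.4576]
ee_rot: [[0.516, 0.856, 0.006], [0.856, -0.516, -0.002], [0.001, 0.006, -1.0]]
wrist_force: [-0.6, 0.3, 1.0]
gripper_width: 0.0853
finger_force: 0.0
```

apply_moves:
  deltas:
    - {"x": -15,"y": 0,"z": 0,"roll": 0,"hand": -1}
    - {"x": -15,"y": 0,"z": 0,"roll": 0,"hand": -1}

```text
t: 25.25
position: [0.5182, -0.0027, 0.456]
ee_rot: [[0.516, 0.856, -0.002], [0.856, -0.516, -0.001], [-0.001, -0.001, -1.0]]
wrist_force: [0.7, 0.6, 0.2]
gripper_width: 0.0854
finger_force: 0.0
```

```bash
python3 - <<'E'
from h import *
s=st();im=robot.capture("wrist");c=(.617,.003)
def blobs(z):
    b=cv2.cvtColor(rect(im,s,c,z,n=1000),cv2.COLOR_RGB2GRAY)
    n,l,q,ce=cv2.connectedComponentsWithStats((b<55).astype(np.uint8))
    for i in range(1,n):
        if 2000<q[i,4]<6000:
            p=np.array([(500-ce[i][1])*.2,(500-ce[i][0])*.2]);print(z,q[i,4],p,np.linalg.norm(p),np.degrees(np.arctan2(p[1],p[0])))
blobs(.1085);blobs(.148)
sc=robot.capture("scene")[130:280,220:440]
a=cv2.resize(im,(560,350));b=cv2.resize(sc,(513,350),interpolation=cv2.INTER_CUBIC)
save("end.png",np.vstack([cv2.resize(im[60:400,100:540],(520,300))[:, :],cv2.resize(sc,(520,300))]))
E
```

```text
t 25.25 pos [518.2498  -2.7416 455.9743] yaw_y -31.085815079281613 q [-7.9785  9.4341 87.5158 -0.0546 83.14   23.1138] F [0.6575 0.5896 0.19  ] w 0.08537571548712829 ff 0.0
0.1085 3674 [35.4552 59.7382] 69.46739436444867 59.310442956030776
0.148 2818 [22.8566 58.3747] 62.68992799277622 68.61714166877904
0.148 5734 [-31.1546 -60.4397] 67.99681567054739 -117.26957729260502
```

View pics/end.png

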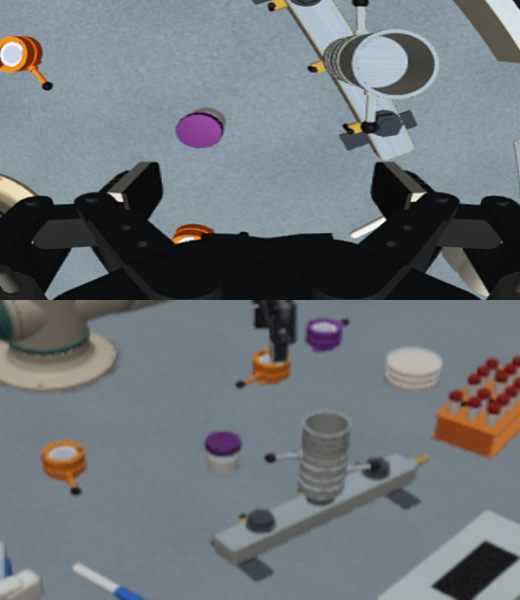

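Both segments stand upright and seated. The stage's ball is at yaw 59.3° (upper picture, (362,3)) and the funnel's lever lies opposite it. The bystanders appear undisturbed.

```bash
python3 -c "
from h import *
print(robot.job_done())"
```

```text
the job is handed in; nothing more can be done
None
```

I mounted the stage on the base and the funnel on the stage, turned both bayonets to the stop where they sprang up to locked height, and handed the job in at about 25 s; the hand-in gave no verdict.

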